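Dispense at the first stop on a bench pipettor

TASK

Use the bench pipettor to dispense into the first row of the 24-well plate: slide the plate carriage in by its upright grip until the row of four wells farthest from the grip is centred under the four tips. Only then press the round plunger button on top of the pipette down to its first stop, without going on into the stiffer blow-out travel beyond it, and finish while still holding it at the first stop. Leave the tip ejector alone and do not disturb the tip box, bottle and tube rack standing near.

Things in the scene. Friction and masses are not known exactly. Their poses are not given: they have to be found in the camera images.
- stand: Bench pipettor, fixed: grey base 370 x 190 x 12 mm (x -225 to +145), aluminium portal (posts at x +45, y -79 and +79, 198 mm tall) clamping an upright white four-channel pipette (40 mm thick, handle top at 252 mm). Origin on the table straight below the middle of the tip row and the plunger. +x: the way the carriage slides in, away from the robot; +y along the tip row; +z up.
- tips (a point): Middle of the row of the four pipette tip ends, 60 mm above the table, 8 mm above the plate's top; axes as the stand's. The four black tips hang at y = -29, -9.7, +9.7 and +29 mm, each 3 mm across at its end.
- plate (a point): Centre of the top of the white 24-well plate clipped on the carriage (52 mm above the table): 128 x 86 x 20 mm, 6 rows one behind the other in the sliding direction, 4 wells to a row, each 15.6 mm across, 19.3 mm apart both ways. The grip's centre lies 102 mm from here on the robot's side.
- far_row (a point): Centre of the plate's row of four wells farthest from the grip, level with the plate's top; it slides with the carriage, 48 mm beyond the plate's centre and 150 mm beyond the grip's centre. The row is under the tips when this point and tips agree along the stand's x.
- grip (a point): Middle of the carriage's upright black grip, 58 mm above the table: a block 22 mm (sliding direction) x 30 mm (across), from 32 to 77 mm height, on a tongue whose top at 32 mm is the lowest the fingertips can go. The plate begins 27 mm behind its back face; both sides are free. Moving it takes about 3 N; the carriage stays where it is left.
- carriage (a joint): Carriage travel, m: 0 farthest out, growing to 0.172 as it slides in (stand's +x). 0.075 brings the far row under the tips, 0.0943 the next row. It starts at 0.015 to 0.045.
- plunger_top (a point): Centre of the top of the pipette's round grey plunger button, 28 mm across, pressed straight down; 283 mm above the table at rest, 271 mm at the first stop. Axis vertical, above the tips.
- plunger (a joint): First-stage travel of the plunger, m: 0 at rest (up), 0.012 at the first stop. Its spring pushes back with 3 N at the start and 7 N at the first stop, and returns it when let go.
- blowout (a joint): Second-stage (blow-out) travel of the plunger beyond the first stop, m: 0 until the push exceeds 16 N, then it yields at 1.2 N per mm down to 0.005 at 22 N. A push of 8 to 15 N therefore holds the plunger at the first stop.
- ejector (a joint): Tip ejector travel, m: 0 at rest, 0.008 pressed. It needs about 4 N to start.
- ejector_top (a point): Top of the tip ejector, a small grey thumb piece 13 x 22 mm, 240 mm above the table, 30 mm from the plunger's axis on the side of the carriage grip (stand's -x), lower than the plunger button. To be left alone.
- tipbox: Closed box of pipette tips, 88 x 124 x 79 mm, loose, to the left (+y) of the stand. Origin at the centre of its underside. Bystander.
- bottle: Reagent bottle, 66 mm across, 140 mm tall, loose, to the right (-y) of the stand. Origin at the centre of its underside. Bystander.
- tuberack: White rack of small capped tubes, 62 x 104 x 46 mm, loose, to the right (-y) of the stand and beyond the bottle. Origin at the centre of its underside. Bystander.

How it is judged (in metres and radians):
On the way, in this order (a step that is already met when the one before it is completed fails the run):
1. the far row of wells stands under the tips (within 5 mm) with the plunger still up (x of far_row in the frame of tips between -0.005 and 0.005 m and value of joint plunger below 0.003 m), for 0.3 s.
2. the plunger is pressed to its first stop (at least 10.5 of 12 mm, blow-out stage less than 1.2 mm) (value of joint plunger above 0.0105 m and value of joint blowout below 0.0012 m), for 0.5 s.
At the end, for the whole second after the job is handed in: The far row of wells is under the tips within 5 mm, and the gripper's fingers are still holding the plunger at its first stop: first-stage travel over 10.5 of 12 mm, blow-out travel under 1.2 mm, pushed with more than 4 N; the tip ejector is up (all of step 2 and x of far_row in the frame of tips between -0.005 and 0.005 m and contact force between the fingers and plunger above 4 N and value of joint ejector below 0.002 m); the arm keeps its last pose, push and grip.
It fails at once if the plunger is pressed clearly into the blow-out travel (more than 2.5 mm beyond the first stop) (value of joint blowout above 0.0025 m).
It fails at once if the plunger is pressed more than 4 mm while the far row is not under the tips (more than 7 mm off) (value of joint plunger above 0.004 m and (x of far_row in the frame of tips below -0.007 m or x of far_row in the frame of tips above 0.007 m)).
It fails at once if the tip ejector is pressed (more than 3 mm) (value of joint ejector above 0.003 m).
It fails at once if the tip box, bottle or tube rack is pushed more than 20 mm or tipped (distance of any of tipbox, bottle, tuberack from where it was at the start of the episode above 0.02 m or angle between any of bottle, tipbox, tuberack's own z axis and vertical above 0.3 rad).
It also fails if it takes over 53 s, if anything falls off the work surface, if the arm or the gripper's body presses on something with over 40 N, if the wrist force passes 120 N, or if a joint passes its speed limit or range.

ROBOT

A 6-joint arm with a two-finger parallel gripper is mounted at the origin on the work surface. World frame = base frame: x ahead of the robot, y to its left, z up, the work surface at z = 0. Lengths are in m, angles in degrees, forces in N, time in s.
With the tool pointing down it reaches from about 0.35 to 0.875 m from the base axis. Payload 15.5 kg.
Tool frame: the origin (TCP) lies at the very end of the fingers, on their centre line; the grasp point (between the pads) lies 19 mm behind it; z points along the fingers, y is the line along which they close (so a half turn about z gives the same grasp; the last joint's range is limited). The gripper opens to 85 mm and grips with 20 to 120 N. Pads are 22 mm wide; open, the fingers measure 114 mm over their backs; the gripper's body (76 mm by 85 mm) begins 54 mm behind the grasp point. The pads swing forward as they close: fully open they stand 13 mm farther back than shut.
Start: joints at [70.044, 28.281, 77.091, -0, 74.628, -5.472], TCP at [0.156, 0.605, 0.231] pointing down, gripper open.
Joint ranges: [-166.48, 166.48], [-47.26, 123.95], [12.59, 153.08], [-70.14, 250.14], [6.76, 159.57], [-176.63, 176.63]. Speed limits (degrees/s): [108.29, 108.29, 147.25, 172.46, 172.46, 172.46].

INTERFACE

Orientations are given as [roll, pitch, yaw] about the fixed x, y, z axes, in that order (R = Rz(yaw) Ry(pitch) Rx(roll)).
In Python, from cell import env gives the robot as it stands.
- The arm moves only by the tool drive_tool, never from a script. Its argument "deltas" is a list of rows, each an object of numbers: "dx", "dy", "dz": the shift along the tool's x, y, z in m; "wx", "wy", "wz": the turn, a rotation vector about the tool's x, y, z in rad. In form: [{"dx": .., "dy": .., "dz": .., "wx": .., "wy": .., "wz": ..}, ...]. A call has 1 to 8 rows; each row shifts and turns the commanded pose from where the row before left it, along the tool's axes as they then stand; what a row does not reach is not made up. A row lasts 1/10 s, in which the tool goes at most 50 mm and 8.59 degrees, less where a joint would pass 70% of its speed; a pose out of reach is approached as far as the arm can. A call is refused whole if a number of a shift passes 0.05 or a number of a turn 0.15, either way. A call with a gripper value outside its range is refused whole. "fingers" is the opening, from 0 (shut) to 1 (fully open), set as the call begins (left out, the last holds). The fingers move at their own pace and stop on an object; "squeeze" is the grip in N (left out, the last holds). Time passes only in rows, so rows that do not move let the fingers close. It gives the time, the measured TCP pose, the force, the opening and the grip force at its end, in the units of the state.
- env.read_state(): the state, without advancing time (a new reading comes with each control period).
- env.read_camera(name): name is "side" or "top"; returns the picture (420x560x3 uint8, blue, green, red); there is no depth.
- env.camera_params(name): a dict with "fov_y" (degrees; the focal length in pixels is half the picture's height over the tangent of half this angle, whatever the lens; pixels are square), "cx", "cy" (the principal point, pixels), "dist" ([k1, k2, p1, p2, k3] as OpenCV has them; the pictures are not rectified), "world_to_cam" (4x4, takes a point from world to camera coordinates). Camera axes: x right, y down, z forward; pixel columns grow to the right and rows downward; lengths in m; the calibration is good to about 2 mm. A picture is of the moment at which its call begins. camera_params takes no time and is no camera call.
- env.hand_in(): hands the job in; it is judged then, once.
The state is a dict: "time_s": time; "q": joint angles; "qd": joint speeds; "tau": joint torques, N m; "eef_pos": TCP position; "tool_rot": TCP orientation; "wrist_force": force on the tool from outside, world axes, zero at the start; "wrist_torque": the same for the moment, N m; "grip_width": finger opening in m; "grip_force": force on a finger pad.
Only numpy, scipy, OpenCV 4.12 (cv2) and the standard library are available. Lean on these libraries where they do the work, as an engineer would, in place of code of your own. Each camera call takes 0.05 s, during which the arm holds its last target. There are 200 camera calls.

## Working session

There is one attempt and no reset: what is moved stays moved. The work goes in short steps, Python scripts to look and compute and a tool call to move; the robot and the scene stay as the last step left them, time stands still between calls to the robot, and variables do not carry over. Pictures are saved under pics/ and viewed, at most 10 in all, crops included, and the job is handed in when it is done.

Besides the shell and the picture viewer there is one more tool, called after "Request:" by a JSON object that holds its "api" and its "payload", one argument or row to a line. drive_tool: Moves the arm, as the interface text tells. Its arguments: {"type":"object","properties":{"deltas":{"type":"array"},"fingers":{"type":"number"},"squeeze":{"type":"number"}},"required":["deltas"]}

```bash
mkdir -p pics
cat > h.py <<'E'
import numpy as np, cv2
from cell import env
def K(p):
    f=210/np.tan(np.radians(p['fov_y'])/2); return np.array([[f,0,p['cx']],[0,f,p['cy']],[0,0,1]])
def ray(name,uv):
    p=env.camera_params(name); T=np.array(p['world_to_cam']); n=cv2.undistortPoints(np.array([[uv]],float),K(p),np.array(p['dist'],float))[0,0]
    R=T[:3,:3]; return -R.T@T[:3,3], R.T@np.array([n[0],n[1],1])
def onz(name,uv,z):
    o,d=ray(name,uv); return o+d*(z-o[2])/d[2]
def proj(name,P):
    p=env.camera_params(name); T=np.array(p['world_to_cam']); 
    return cv2.projectPoints(np.array([P],float),cv2.Rodrigues(T[:3,:3])[0],T[:3,3],K(p),np.array(p['dist'],float))[0][0,0]
E
python3 - <<'E'
from h import *
for n in('top','side'):
    cv2.imwrite(f'pics/{n}0.png',env.read_camera(n)); o,d=ray(n,(280,210)); print(n,o,d,env.camera_params(n)['fov_y'])
print(env.read_state())
E
```

```text
top [0.46608862 0.01119782 1.25200931] [ 0.10720428  0.03189761 -0.99395575] 46.9132037026236
side [ 0.31998881 -0.61442478  0.80454397] [ 0.23968316  0.68626547 -0.68673703] 45.99551666493044
{'time_s': 0.1, 'q': array([ 7.00439006e+01,  2.83104985e+01,  7.71209462e+01, -1.02453606e-03,
        7.46282800e+01, -5.47025388e+00]), 'qd': array([ 0.14879332, -0.05188403, -0.10583   ,  0.03269905,  0.09517195,
        0.03442501]), 'tau': array([ 1.44312471e-03, -8.83586812e+01, -3.84563327e+01,  1.38339574e-04,
        5.34444247e-03, -2.47410003e-05]), 'eef_pos': array([0.15622273, 0.60485331, 0.23078442]), 'tool_rot': array([-1.79940453e+02, -4.71039671e-03,  1.65514424e+02]), 'wrist_force': array([ 0.61881236,  0.13263324, -0.08376424]), 'wrist_torque': array([ 0.05682168, -0.03910557, -0.05256998]), 'grip_force': 0.0, 'grip_width': 0.08510285076396178}
```

View pics/top0.png

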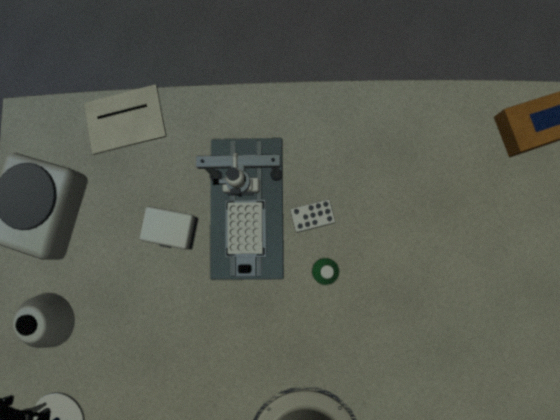

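View pics/side0.png

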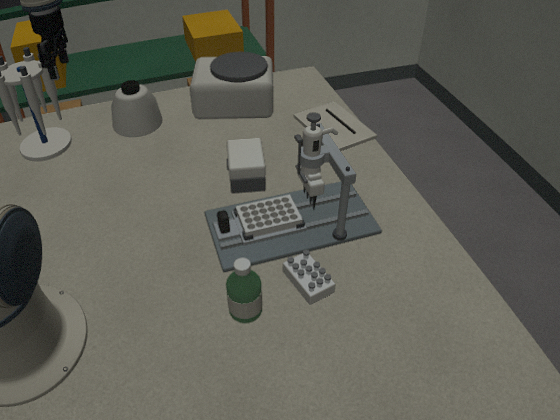

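The top view shows the stand base around (211..283, 139..279), with the grip at (245,268) and the plunger near (236,180). The side view shows the plunger at (314,119) and the grip at (223,221). I'll enlarge crops for precise pixels.

Run:
```python
from h import *
a=cv2.imread('pics/top0.png')[130:290,190:350]; b=cv2.imread('pics/side0.png')[100:270,195:390]
def up(i,k): return np.clip(cv2.resize(i,None,fx=k,fy=k,interpolation=cv2.INTER_CUBIC)*1.5,0,255).astype('uint8')
cv2.imwrite('pics/t1.png',up(a,3.7)); cv2.imwrite('pics/s1.png',up(b,3.5))
for uv in [(211,139),(282,139),(283,279),(210,279)]: print(onz('top',uv,.012))
print('grip',onz('top',(245,268),.077),'plunger',onz('top',(236,175),.283))
```

```text
[0.79293314 0.22944619 0.012     ]
[0.78694539 0.04191617 0.012     ]
[0.42273806 0.0470259  0.012     ]
[0.42607909 0.23466459 0.012     ]
grip [0.4533932 0.1368443 0.077    ] plunger [0.644514   0.13050517 0.283     ]
```

View pics/t1.png

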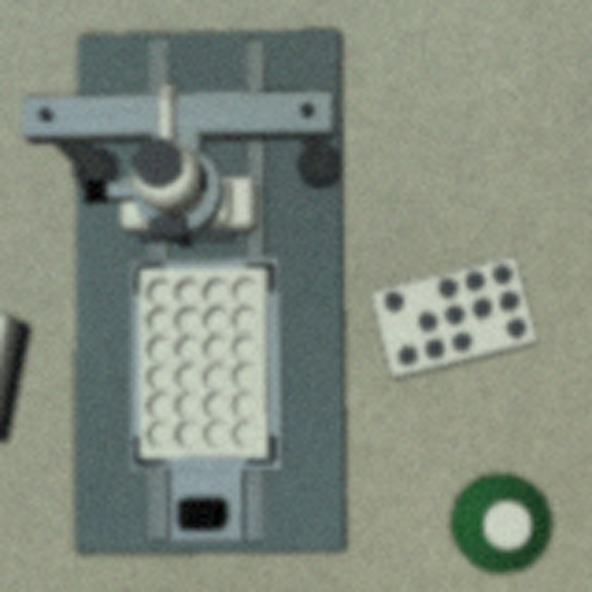

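View pics/s1.png

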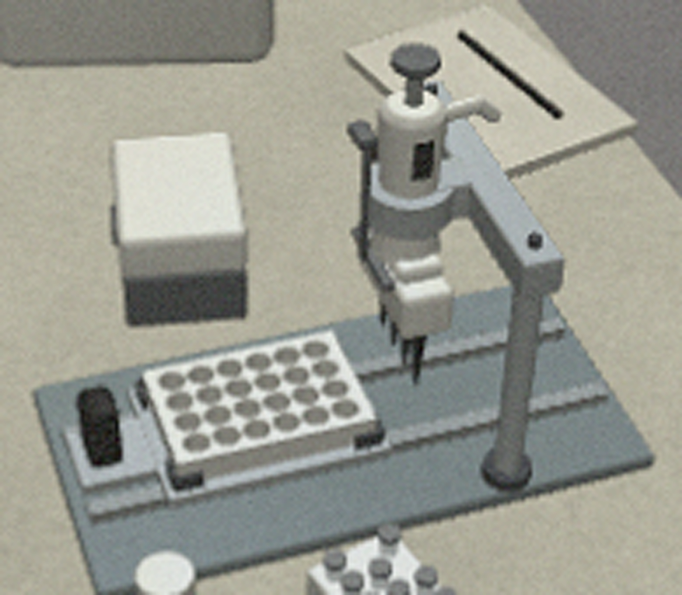

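The enlarged top crop shows the button at (157,161), the base edges and the plate from y=266 to 459, with the grip top near (203,512). The side crop shows the button top at (416,57), so I can triangulate.

Run:
```python
from h import *
T=lambda U,V:((U+.5)/3.7-.5+190,(V+.5)/3.7-.5+130)
S=lambda U,V:((U+.5)/3.5-.5+195,(V+.5)/3.5-.5+100)
def tri(a,b):
    o1,d1=ray('top',a);o2,d2=ray('side',b); s=np.linalg.lstsq(np.c_[d1,-d2],o2-o1,rcond=None)[0]
    p,q=o1+s[0]*d1,o2+s[1]*d2; return (p+q)/2,np.linalg.norm(p-q)
np.set_printoptions(precision=4,suppress=True)
print('pl top',onz('top',T(157,161),.283),'side',onz('side',S(416,57),.283),tri(T(157,161),S(416,57)))
c=[onz('top',T(*p),.012) for p in [(80,30),(342,30),(346,552),(76,552)]]
for p in c: print('base',p)
yaw=[np.arctan2(*(c[i]-c[j])[[1,0]]) for i,j in((0,3),(1,2))]; print('yaw',np.degrees(yaw), np.degrees(np.arctan2(-(c[0]-c[1])[0],(c[0]-c[1])[1])))
for n,p in dict(fl=(139,267),fr=(270,264),nr=(271,458),nl=(139,461)).items(): print('plate',n,onz('top',T(*p),.052))
print('sideplate',[onz('side',S(*p),.052) for p in [(333,332),(383,424),(187,473),(143,380)]])
print('grip',onz('top',T(203,511),.077),'side',onz('side',S(98,394),.077))
print('bolts',onz('top',T(46,115),.2),onz('top',T(307,110),.2))
print('tip r',onz('side',S(416,383),.06))
```

```text
pl top [0.6486 0.1385 0.283 ] side [0.6501 0.137  0.283 ] (array([0.6497, 0.1384, 0.2821]), np.float64(0.0019546425574162325))
base [0.7963 0.2288 0.012 ]
base [0.7903 0.0417 0.012 ]
base [0.4232 0.0466 0.012 ]
base [0.4265 0.2342 0.012 ]
yaw [-0.8433 -0.7753] -1.8354614269194294
plate fl [0.6195 0.1819 0.052 ]
plate fr [0.6193 0.0928 0.052 ]
plate nr [0.4883 0.0944 0.052 ]
plate nl [0.4881 0.1834 0.052 ]
sideplate [array([0.6207, 0.1793, 0.052 ]), array([0.6209, 0.0886, 0.052 ]), array([0.4943, 0.0874, 0.052 ]), array([0.4908, 0.1749, 0.052 ])]
grip [0.454  0.1381 0.077 ] side [0.4558 0.1455 0.077 ]
bolts [0.6944 0.2166 0.2   ] [0.6927 0.059  0.2   ]
tip r [0.6505 0.1087 0.06  ]
```

Request:
{"api": "drive_tool", "payload": {
  "deltas": [
    {"wz": -0.12},
    {"wz": -0.119},
    {"dx": -0.02, "dy": -0.03},
    {"dx": -0.025, "dy": -0.039},
    {"dx": -0.025, "dy": -0.039},
    {"dx": -0.025, "dy": -0.039},
    {"dx": -0.025, "dy": -0.039},
    {"dx": -0.025, "dy": -0.039}
  ],
  "fingers": 1
}}

```text
invalid input at $.deltas[0]: expected keys dx, dy, dz, wx, wy, wz
```

Request:
{"api": "drive_tool", "payload": {
  "deltas": [
    {"dx": 0, "dy": 0, "dz": 0, "wx": 0, "wy": 0, "wz": -0.12},
    {"dx": 0, "dy": 0, "dz": 0, "wx": 0, "wy": 0, "wz": -0.119},
    {"dx": -0.02, "dy": -0.03, "dz": 0, "wx": 0, "wy": 0, "wz": 0},
    {"dx": -0.025, "dy": -0.039, "dz": 0, "wx": 0, "wy": 0, "wz": 0},
    {"dx": -0.025, "dy": -0.039, "dz": 0, "wx": 0, "wy": 0, "wz": 0},
    {"dx": -0.025, "dy": -0.039, "dz": 0, "wx": 0, "wy": 0, "wz": 0},
    {"dx": -0.025, "dy": -0.039, "dz": 0, "wx": 0, "wy": 0, "wz": 0},
    {"dx": -0.025, "dy": -0.039, "dz": 0, "wx": 0, "wy": 0, "wz": 0}
  ],
  "fingers": 1
}}

```text
time_s: 0.9
eef_pos: [0.2987, 0.3764, 0.2312]
tool_rot: [-180.0, -0.0, 179.2]
wrist_force: [1.5, 0.5, -0.5]
grip_width: 0.0858
grip_force: 0.0
```

Request:
{"api": "drive_tool", "payload": {
  "deltas": [
    {"dx": -0.026, "dy": -0.039, "dz": 0, "wx": 0, "wy": 0, "wz": 0},
    {"dx": -0.026, "dy": -0.039, "dz": 0, "wx": 0, "wy": 0, "wz": 0},
    {"dx": -0.026, "dy": -0.039, "dz": 0, "wx": 0, "wy": 0, "wz": 0},
    {"dx": -0.026, "dy": -0.039, "dz": 0, "wx": 0, "wy": 0, "wz": 0},
    {"dx": -0.026, "dy": -0.039, "dz": 0, "wx": 0, "wy": 0, "wz": 0},
    {"dx": -0.025, "dy": -0.039, "dz": 0, "wx": 0, "wy": 0, "wz": 0},
    {"dx": 0, "dy": 0, "dz": 0.03, "wx": 0, "wy": 0, "wz": 0},
    {"dx": 0, "dy": 0, "dz": 0.04, "wx": 0, "wy": 0, "wz": 0}
  ]
}}

```text
time_s: 1.7
eef_pos: [0.4519, 0.1409, 0.1616]
tool_rot: [180.0, 0.2, 179.0]
wrist_force: [0.6, -0.2, -1.2]
grip_width: 0.0853
grip_force: 0.0
```

Request:
{"api": "drive_tool", "payload": {
  "deltas": [
    {"dx": -0.002, "dy": -0.002, "dz": 0.03, "wx": 0, "wy": 0, "wz": 0},
    {"dx": 0, "dy": 0, "dz": 0.03, "wx": 0, "wy": 0, "wz": 0},
    {"dx": 0, "dy": 0, "dz": 0.03, "wx": 0, "wy": 0, "wz": 0},
    {"dx": 0, "dy": 0, "dz": 0.02, "wx": 0, "wy": 0, "wz": 0},
    {"dx": 0, "dy": 0, "dz": 0.01, "wx": 0, "wy": 0, "wz": 0},
    {"dx": 0, "dy": 0, "dz": 0, "wx": 0, "wy": 0, "wz": 0}
  ]
}}

```text
time_s: 2.3
eef_pos: [0.4513, 0.1399, 0.0404]
tool_rot: [-180.0, -0.1, 179.2]
wrist_force: [-0.3, 0.4, 1.0]
grip_width: 0.0854
grip_force: 0.0
```

Request:
{"api": "drive_tool", "payload": {
  "deltas": [
    {"dx": 0, "dy": 0, "dz": 0, "wx": 0, "wy": 0, "wz": 0},
    {"dx": 0, "dy": 0, "dz": 0, "wx": 0, "wy": 0, "wz": 0},
    {"dx": 0, "dy": 0, "dz": 0, "wx": 0, "wy": 0, "wz": 0},
    {"dx": 0, "dy": 0, "dz": 0, "wx": 0, "wy": 0, "wz": 0},
    {"dx": 0, "dy": 0, "dz": 0, "wx": 0, "wy": 0, "wz": 0},
    {"dx": 0, "dy": 0, "dz": 0, "wx": 0, "wy": 0, "wz": 0},
    {"dx": 0, "dy": 0, "dz": 0, "wx": 0, "wy": 0, "wz": 0}
  ],
  "fingers": 0,
  "squeeze": 30
}}

```text
time_s: 3.0
eef_pos: [0.4523, 0.1401, 0.0419]
tool_rot: [180.0, 0.1, 179.2]
wrist_force: [-1.3, 0.5, 10.3]
grip_width: 0.0293
grip_force: 34.4
```

Request:
{"api": "drive_tool", "payload": {
  "deltas": [
    {"dx": -0.006, "dy": 0, "dz": 0, "wx": 0, "wy": 0, "wz": 0},
    {"dx": -0.009, "dy": 0, "dz": 0, "wx": 0, "wy": 0, "wz": 0},
    {"dx": -0.01, "dy": 0, "dz": 0, "wx": 0, "wy": 0, "wz": 0},
    {"dx": -0.01, "dy": 0, "dz": 0, "wx": 0, "wy": 0, "wz": 0},
    {"dx": -0.007, "dy": 0, "dz": 0, "wx": 0, "wy": 0, "wz": 0},
    {"dx": -0.003, "dy": 0, "dz": 0, "wx": 0, "wy": 0, "wz": 0},
    {"dx": 0, "dy": 0, "dz": 0, "wx": 0, "wy": 0, "wz": 0},
    {"dx": 0, "dy": 0, "dz": 0, "wx": 0, "wy": 0, "wz": 0}
  ]
}}

```text
time_s: 3.8
eef_pos: [0.498, 0.1395, 0.042]
tool_rot: [180.0, 0.1, 179.2]
wrist_force: [2.3, 0.1, 5.1]
grip_width: 0.0296
grip_force: 33.8
```

Run:
```python
from h import *
t=env.read_camera('top')[130:290,190:350]; s=env.read_camera('side')[160:270,195:330]
cv2.imwrite('pics/t2s2.png',np.hstack([np.clip(cv2.resize(t,(480,480),interpolation=2)[:480]*1.5,0,255),np.zeros((480,2,3))])) 
cv2.imwrite('pics/s2.png',np.clip(cv2.resize(s,None,fx=5,fy=5,interpolation=2)*1.6,0,255)); print(env.read_state()['eef_pos'])
```

```text
[0.49799062 0.1395409  0.04196153][ WARN:0@1.977] global loadsave.cpp:1063 imwrite_ Unsupported depth image for selected encoder is fallbacked to CV_8U.
```

View pics/s2.png

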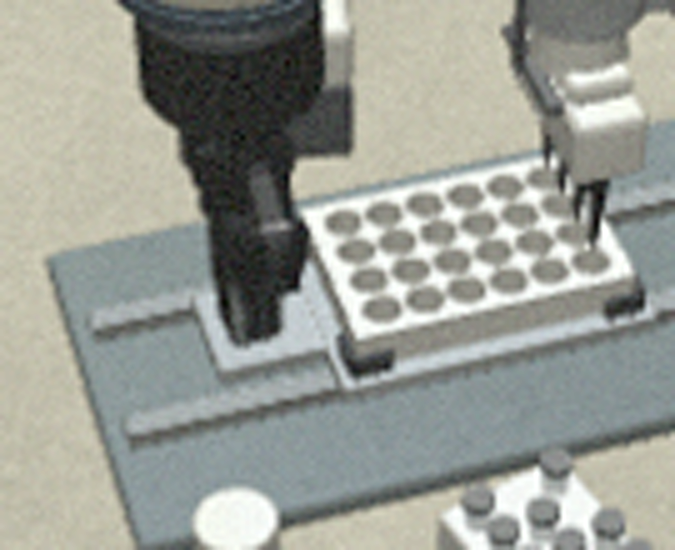

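The side crop shows the right-hand tip end at (594,246), above the far row's right-hand well at (591,261). I'll compute the offset.

Run:
```python
from h import *
S=lambda U,V:((U+.5)/5-.5+195,(V+.5)/5-.5+160)
np.set_printoptions(precision=4,suppress=True)
print('tip',onz('side',S(594,246),.06))
print('wells',*[onz('side',S(*p),.052) for p in [(591,261),(550,270),(510,280),(468,290),(425,300),(382,309)]])
print('left near well',onz('side',S(344,222),.052),'corners',onz('side',S(635,281),.052),onz('side',S(345,343),.052))
```

```text
tip [0.6507 0.1096 0.06  ]
wells [0.6493 0.1088 0.052 ] [0.6301 0.1093 0.052 ] [0.6112 0.109  0.052 ] [0.5917 0.109  0.052 ] [0.5719 0.1092 0.052 ] [0.5525 0.1099 0.052 ]
left near well [0.5538 0.1681 0.052 ] corners [0.6629 0.0908 0.052 ] [0.5311 0.0954 0.052 ]
```

View pics/t2s2.png

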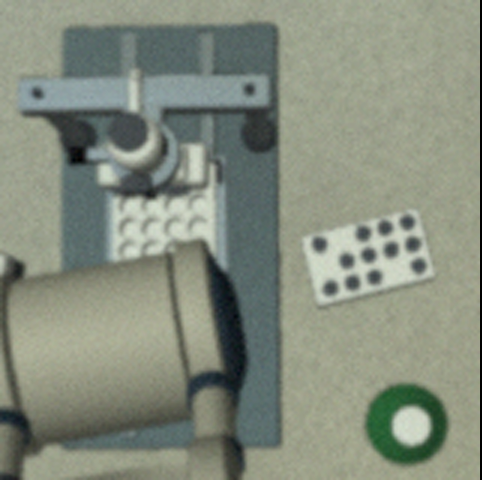

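The far row sits about 1 mm from the tips' x, well inside tolerance. Releasing and rising.

Request:
{"api": "drive_tool", "payload": {
  "deltas": [
    {"dx": 0, "dy": 0, "dz": 0, "wx": 0, "wy": 0, "wz": 0},
    {"dx": 0, "dy": 0, "dz": 0, "wx": 0, "wy": 0, "wz": 0},
    {"dx": 0, "dy": 0, "dz": 0, "wx": 0, "wy": 0, "wz": 0},
    {"dx": 0, "dy": 0, "dz": 0, "wx": 0, "wy": 0, "wz": 0},
    {"dx": 0, "dy": 0, "dz": -0.01, "wx": 0, "wy": 0, "wz": 0},
    {"dx": 0, "dy": 0, "dz": -0.03, "wx": 0, "wy": 0, "wz": 0},
    {"dx": 0, "dy": 0, "dz": -0.04, "wx": 0, "wy": 0, "wz": 0},
    {"dx": 0, "dy": 0, "dz": -0.04, "wx": 0, "wy": 0, "wz": 0}
  ],
  "fingers": 1
}}

```text
time_s: 4.7
eef_pos: [0.4964, 0.1393, 0.1631]
tool_rot: [-180.0, -0.0, 179.2]
wrist_force: [0.3, -0.8, 0.1]
grip_width: 0.0857
grip_force: 0.0
```

Request:
{"api": "drive_tool", "payload": {
  "deltas": [
    {"dx": 0, "dy": 0, "dz": -0.04, "wx": 0, "wy": 0, "wz": 0},
    {"dx": 0, "dy": 0, "dz": -0.04, "wx": 0, "wy": 0, "wz": 0},
    {"dx": 0, "dy": 0, "dz": -0.04, "wx": 0, "wy": 0, "wz": 0},
    {"dx": 0, "dy": 0, "dz": -0.04, "wx": 0, "wy": 0, "wz": 0},
    {"dx": 0, "dy": 0, "dz": -0.02, "wx": 0, "wy": 0, "wz": 0},
    {"dx": 0, "dy": 0, "dz": 0, "wx": 0, "wy": 0, "wz": 0},
    {"dx": 0, "dy": 0, "dz": 0, "wx": 0, "wy": 0, "wz": 0}
  ],
  "fingers": 0
}}

```text
time_s: 5.4
eef_pos: [0.4966, 0.1393, 0.3416]
tool_rot: [180.0, 0.0, 179.2]
wrist_force: [-0.4, 0.8, -0.3]
grip_width: 0.0002
grip_force: 0.0
```

Request:
{"api": "drive_tool", "payload": {
  "deltas": [
    {"dx": -0.02, "dy": 0.001, "dz": 0, "wx": 0, "wy": 0, "wz": 0},
    {"dx": -0.03, "dy": 0, "dz": 0, "wx": 0, "wy": 0, "wz": 0},
    {"dx": -0.03, "dy": 0, "dz": 0, "wx": 0, "wy": 0, "wz": 0},
    {"dx": -0.03, "dy": 0, "dz": 0, "wx": 0, "wy": 0, "wz": 0},
    {"dx": -0.03, "dy": 0, "dz": 0, "wx": 0, "wy": 0, "wz": 0},
    {"dx": -0.012, "dy": 0, "dz": 0.02, "wx": 0, "wy": 0, "wz": 0},
    {"dx": 0, "dy": 0, "dz": 0.02, "wx": 0, "wy": 0, "wz": 0},
    {"dx": 0, "dy": 0, "dz": 0, "wx": 0, "wy": 0, "wz": 0}
  ]
}}

```text
time_s: 6.2
eef_pos: [0.6472, 0.138, 0.297]
tool_rot: [-179.9, -0.4, 179.2]
wrist_force: [-0.5, 0.4, 0.2]
grip_width: -0.0001
grip_force: 0.0
```

Run:
```python
from h import *
s=env.read_camera('side')[85:255,210:350]; cv2.imwrite('pics/s3.png',np.clip(cv2.resize(s,None,fx=3.5,fy=3.5,interpolation=2)*1.5,0,255))
print(env.read_state()['eef_pos'])
```

```text
[0.64776787 0.13811923 0.29919097][ WARN:0@2.433] global loadsave.cpp:1063 imwrite_ Unsupported depth image for selected encoder is fallbacked to CV_8U.
```

View pics/s3.png

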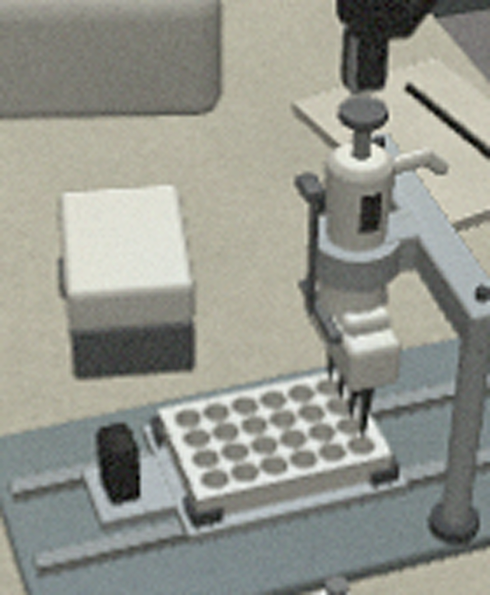

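The picture shows the closed fingertip directly above the button at (363,110). The right tip end at (363,437) is over the far row's well at (362,444), so the carriage held. Pressing down now.

Request:
{"api": "drive_tool", "payload": {
  "deltas": [
    {"dx": -0.001, "dy": 0, "dz": 0.008, "wx": 0, "wy": 0, "wz": 0},
    {"dx": 0, "dy": 0, "dz": 0.008, "wx": 0, "wy": 0, "wz": 0},
    {"dx": 0, "dy": 0, "dz": 0.003, "wx": 0, "wy": 0, "wz": 0},
    {"dx": 0, "dy": 0, "dz": 0.003, "wx": 0, "wy": 0, "wz": 0},
    {"dx": 0, "dy": 0, "dz": 0, "wx": 0, "wy": 0, "wz": 0},
    {"dx": 0, "dy": 0, "dz": 0, "wx": 0, "wy": 0, "wz": 0}
  ]
}}

```text
time_s: 6.85
eef_pos: [0.6499, 0.1383, 0.2797]
tool_rot: [180.0, 0.0, 179.2]
wrist_force: [-1.9, -1.2, 4.3]
grip_width: -0.0
grip_force: 2.0
```

Request:
{"api": "drive_tool", "payload": {
  "deltas": [
    {"dx": 0, "dy": 0, "dz": 0.002, "wx": 0, "wy": 0, "wz": 0},
    {"dx": 0, "dy": 0, "dz": 0.002, "wx": 0, "wy": 0, "wz": 0},
    {"dx": 0, "dy": 0, "dz": 0.002, "wx": 0, "wy": 0, "wz": 0},
    {"dx": 0, "dy": 0, "dz": 0.001, "wx": 0, "wy": 0, "wz": 0},
    {"dx": 0, "dy": 0, "dz": 0, "wx": 0, "wy": 0, "wz": 0},
    {"dx": 0, "dy": 0, "dz": 0, "wx": 0, "wy": 0, "wz": 0}
  ]
}}

```text
time_s: 7.45
eef_pos: [0.6499, 0.1383, 0.2724]
tool_rot: [180.0, 0.0, 179.2]
wrist_force: [-3.4, -0.7, 6.6]
grip_width: -0.0003
grip_force: 3.3
```

Request:
{"api": "drive_tool", "payload": {
  "deltas": [
    {"dx": 0, "dy": 0, "dz": 0.001, "wx": 0, "wy": 0, "wz": 0},
    {"dx": 0, "dy": 0, "dz": 0, "wx": 0, "wy": 0, "wz": 0},
    {"dx": 0, "dy": 0, "dz": 0, "wx": 0, "wy": 0, "wz": 0},
    {"dx": 0, "dy": 0, "dz": 0, "wx": 0, "wy": 0, "wz": 0}
  ]
}}

```text
time_s: 7.85
eef_pos: [0.6499, 0.1383, 0.2715]
tool_rot: [180.0, 0.0, 179.2]
wrist_force: [-3.4, -1.2, 6.0]
grip_width: -0.0002
grip_force: 3.4
```

Request:
{"api": "drive_tool", "payload": {
  "deltas": [
    {"dx": 0, "dy": 0, "dz": 0.0005, "wx": 0, "wy": 0, "wz": 0},
    {"dx": 0, "dy": 0, "dz": 0.0003, "wx": 0, "wy": 0, "wz": 0},
    {"dx": 0, "dy": 0, "dz": 0, "wx": 0, "wy": 0, "wz": 0},
    {"dx": 0, "dy": 0, "dz": 0, "wx": 0, "wy": 0, "wz": 0}
  ]
}}

```text
time_s: 8.25
eef_pos: [0.65, 0.1383, 0.271]
tool_rot: [180.0, 0.0, 179.2]
wrist_force: [-3.3, -0.8, 9.2]
grip_width: -0.0
grip_force: 4.9
```

Request:
{"api": "drive_tool", "payload": {
  "deltas": [
    {"dx": 0, "dy": 0, "dz": 0.0001, "wx": 0, "wy": 0, "wz": 0},
    {"dx": 0, "dy": 0, "dz": 0, "wx": 0, "wy": 0, "wz": 0},
    {"dx": 0, "dy": 0, "dz": 0, "wx": 0, "wy": 0, "wz": 0},
    {"dx": 0, "dy": 0, "dz": 0, "wx": 0, "wy": 0, "wz": 0},
    {"dx": 0, "dy": 0, "dz": 0, "wx": 0, "wy": 0, "wz": 0},
    {"dx": 0, "dy": 0, "dz": 0, "wx": 0, "wy": 0, "wz": 0},
    {"dx": 0, "dy": 0, "dz": 0, "wx": 0, "wy": 0, "wz": 0}
  ]
}}

```text
time_s: 8.95
eef_pos: [0.65, 0.1384, 0.271]
tool_rot: [180.0, 0.0, 179.2]
wrist_force: [-4.5, -0.7, 10.4]
grip_width: -0.0004
grip_force: 5.3
```

Holding steady at about 10 N with the button at 271 mm, which is the first stop. Handing in.

```bash
python3 -c "
from cell import env
print(env.hand_in())"
```

```text
the job is handed in; nothing more can be done
None
```

I handed the job in with the far row about 1 mm from centred under the tips and the plunger held at its first stop with about 10 N; the hand-in gave no pass/fail result.

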